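Gauge a brew piston in the bench caliper

TASK

The piston taken out of the coffee machine is to be checked for wear: stand it upright on the caliper's base plate, between the two jaws, and let go of it. Then slide the caliper's carriage gently until the piston is lightly pinched between the sliding jaw and the anvil of the fixed jaw, without forcing it so that the jaw tilts, and leave the caliper closed on it like that, hands off. Leave the jar, the mug and the tamper alone.

Things in the scene. Friction and masses are not known exactly. Their poses are not given: they have to be found in the camera images.
- caliper: A bench caliper lying flat, fixed to the counter. Black base plate 190 (x) by 340 (y) mm, 12 mm thick; origin at the centre of the plate's underside. A steel beam (22 mm wide, top at z = 40 mm) runs along its y axis at x = +45 mm. Both jaws reach from the beam towards -x, to about x = -65 (fixed) and -71 mm (sliding) and stand between z = 18 and 54 mm. The piston belongs at about x = -30 mm, on the plate (z = 12 mm). Measuring direction: y.
- fixed_jaw: The fixed jaw at the beam's -y end (its origin and axes are those of the caliper). Its face is at caliper y = -105 mm. Out of that face stands an anvil pad, a flat steel plate 60 mm wide (caliper x -60 to 0 mm) and 30 mm high (z 21 to 51 mm), set anywhere from 5 to 20 mm out of the face. How far is not measured: it has to be felt. The setting is firm and does not move under pushes below 100 N.
- carriage (a joint): How far the carriage has been slid along the beam from fully open towards the fixed jaw (m, 0 to 0.135). The sliding jaw's measuring face is at caliper y = 80 mm minus this. The carriage is stiff to slide: it takes about 6 N in either direction (a little more when moved fast) and stays where it is left.
- tab (a point): The middle of the upper part of the upright steel tab on the carriage, by which it is pushed or pinched. The tab is 36 mm (caliper x) by 14 mm (caliper y) and its top is at caliper z = 106 mm; this point is at z = 85 mm, x = +45 mm, 28 mm to the +y side of the sliding jaw's measuring face. The carriage body under it (44 by 64 mm) ends at z = 54 mm.
- sliding_jaw: The sliding jaw, 16 mm thick, 30 mm high (z 21 to 51 mm), carried by the carriage. Origin on the beam's line in the plane of its measuring face, at the height of the underside of the base plate; the jaw reaches 21 to 116 mm along its -x and the face looks to -y. It is pivoted there about z on a stiff centring spring (20 N m/rad): square to the beam when unloaded; a 5 N squeeze on the piston tilts it about 0.02 rad. Tilting beyond 0.045 rad is forcing it.
- piston: Grey plastic brew piston, upright, 110 mm tall, 0.2 to 0.35 kg. Round head 60 mm in diameter from the bottom to 56 mm up (with a thin black seal line), then a plain round stem 42 mm in diameter from 64 to 110 mm up. Origin at the centre of the underside, z up along its axis.
- jar: Bystander: glass storage jar with steel lid, 90 mm wide, 120 mm tall, origin at the centre of its underside.
- mug: Bystander: white mug, 80 mm wide and 90 mm tall, handle at its +y side, origin at the centre of its underside.
- tamper: Bystander: steel coffee tamper standing on its 58 mm base, 92 mm tall, origin at the centre of its underside.

How it is judged:
By the outcome, as a careful person would: the job done as asked, in the order asked, and still so for the second after the job is handed in, with the robot touching nothing.
It also fails if it takes over 72 s, if anything falls off the work surface, if the arm or the gripper's body presses on something with over 40 N, if the wrist force passes 120 N, or if a joint passes its speed limit or range.

ROBOT

A 6-joint arm with a two-finger parallel gripper is mounted at the origin on the work surface. World frame = base frame: x ahead of the robot, y to its left, z up, the work surface at z = 0. Lengths are in m, angles in degrees, forces in N, time in s.
With the tool pointing down it reaches from about 0.4 to 0.825 m from the base axis. Payload 7 kg.
Tool frame: the origin (TCP) lies at the very end of the fingers, on their centre line; the grasp point (between the pads) lies behind it (r.grasp_offset is the z of the grasp point in the tool frame, in m); z points along the fingers, y is the direction in which the jaws open and shut (so a half turn about z gives the same grasp; the last joint's range is limited). The gripper opens to 88 mm and grips with 3 to 60 N. Pads are 19 mm wide; open, the fingers measure 130 mm over their backs; the gripper's body (78 mm by 193 mm) begins 47 mm behind the grasp point.
Start: joints at [86.809, 20.546, 0.682, 0, -70.136, -16.507], TCP at [0.228, 0.635, 0.227] pointing down, gripper open.
Joint ranges: [-176.03, 176.03], [-82.01, 121.73], [-58.28, 71.71], [-173.87, 95.51], [-174.79, -0.11], [-173.66, 173.66]. Speed limits (degrees/s): [136.94, 136.94, 172.46, 180, 180, 180].

INTERFACE

Orientations are given as [roll, pitch, yaw] about the fixed x, y, z axes, in that order (R = Rz(yaw) Ry(pitch) Rx(roll)).
In Python, from plant import r gives the robot as it stands. The module is installed in compiled form; this text tells all that it offers.
- The arm moves only by the tool servo_tool, never from a script. Its argument "targets" is a list of rows, each an object of numbers: "dx", "dy", "dz": the shift along the world's x, y, z in cm; "spin": the turn about the world's z in rad; "grip": the opening in per cent of the stroke, from 0 (shut) to 100 (fully open). A call has exactly 10 rows; each row is the pose to reach, as a shift and turn from the pose commanded when the call began; what a row does not reach only later rows make up. A row lasts 1/12 s, in which the tool goes at most 41.7 mm and 7.16 degrees, less where a joint would pass 70% of its speed; a pose out of reach is approached as far as the arm can. A call with a gripper value outside its range is refused whole. The fingers move at their own pace and stop on an object; "squeeze" is the grip in N (left out, the last holds). Time passes only in rows, so rows that repeat a pose let the fingers close, or fill a call up. It gives the time, the measured TCP pose, the force and the opening at its end, in the units of the state.
- r.get_state(): the state, without advancing time (a new reading comes with each control period).
- r.capture(name): name is "side" or "top"; returns the picture (420x560x3 uint8, blue, green, red); there is no depth.
- r.get_calibration(name): a dict with "K" (3x3 intrinsics, pixels), "extrinsics" (4x4, takes a point from camera to world coordinates). Camera axes: x right, y down, z forward; pixel columns grow to the right and rows downward; lengths in m; the calibration is good to about 2 mm. A picture is of the moment at which its call begins. get_calibration takes no time and is no camera call.
- r.close_job(): hands the job in, once; it reports no verdict.
Trained networks look in the newest picture that a camera, given by its name, has taken for a name from the list of things; names that differ only in an ending like _2 or _b are one class to them, and where a whole thing is asked for, a point or a joint stands for the part that bears it (a point fixed in the world has none). Each returns a list of dicts, best first, with "p" (0 to 1); they miss things now and then, are a little off and sometimes report something else, mostly with a low value. They report only what shows in the picture. A call takes as long as a camera call.
- r.cut_out(name, camera): "mask" (420x560 bool, what is visible of it) and "extent" ([left, top, right, bottom] in pixels, round what is visible of it).
The state is a dict: "time_s": time; "joints": joint angles; "qd": joint speeds; "joint_torque": joint torques, N m; "tcp_pos": TCP position; "eef_rot": TCP orientation; "contact_force": force on the tool from outside, world axes, zero at the start; "moment": the same for the moment, N m; "gripper_width": finger opening in m.
Only numpy, scipy, OpenCV 4.12 (cv2) and the standard library are available. Lean on these libraries where they do the work, as an engineer would, in place of code of your own. Each camera call takes 0.05 s, during which the arm holds its last target. There are 200 camera calls.

## Working session

There is one attempt and no reset: what is moved stays moved. The work goes in short steps, Python scripts to look and compute and a tool call to move; the robot and the scene stay as the last step left them, time stands still between calls to the robot, and variables do not carry over. Pictures are saved under pics/ and viewed, about 8 in all and at most 12, crops included, and the job is handed in when it is done.

Besides the shell and the picture viewer there is one more tool, called after ">>>" as name(argument=value, ...), one argument or row to a line, values as JSON. servo_tool: Moves the arm, as the interface text tells. Its arguments: {"type":"object","properties":{"targets":{"type":"array"},"squeeze":{"type":"number"}},"required":["targets"]}

```bash
mkdir -p pics; cat > h.py <<'E'
import numpy as np, cv2
from plant import r
def cal(n):
    c=r.get_calibration(n); return np.array(c["K"]),np.array(c["extrinsics"])
def ray(n,uv):
    K,E=cal(n); d=E[:3,:3]@np.linalg.solve(K,[uv[0],uv[1],1.]); return E[:3,3],d
def at_z(n,uv,z):
    o,d=ray(n,uv); return o+d*(z-o[2])/d[2]
def proj(n,P):
    K,E=cal(n); P=np.atleast_2d(P); p=(P-E[:3,3])@E[:3,:3]; q=p@K.T; return q[:,:2]/q[:,2:]
E
python3 - <<'E'
from h import *
a=[]
for n in("top","side"):
    im=r.capture(n); cv2.imwrite(f"pics/{n}0.png",im)
    K,E=cal(n); print(n,K[0,0],E[:3,3].round(3),E[:3,2].round(2))
    for t in("caliper","fixed_jaw","carriage","sliding_jaw","piston","jar","mug","tamper"):
        for o in r.cut_out(t,n)[:2]: 
            m=o["mask"]; ys,xs=np.nonzero(m); print(t,round(o["p"],2),np.round(o["extent"]),m.sum(),xs.mean().round(1),ys.mean().round(1))
print(r.grasp_offset,r.get_state())
E
```

```text
top 501.59028820420934 [0.287 0.019 1.331] [ 0.19 -0.02 -0.98]
caliper 0.92 [173. 169. 310. 258.] 8968 242.5 212.5
fixed_jaw 0.9 [272. 173. 301. 227.] 867 287.1 202.2
fixed_jaw 0.49 [194. 185. 225. 245.] 640 211.0 206.1
carriage 0.69 [194. 186. 225. 243.] 783 211.5 207.2
sliding_jaw 0.79 [212. 189. 227. 239.] 305 217.5 216.7
piston 0.7 [380. 206. 410. 232.] 579 394.6 218.3
jar 0.71 [356. 119. 397. 164.] 1290 376.6 142.1
mug 0.68 [ 65. 242. 117. 273.] 1198 94.0 257.8
tamper 0.65 [412. 160. 436. 182.] 458 422.6 170.1
side 488.34786001981837 [ 0.138 -0.993  1.147] [ 0.26  0.66 -0.7 ]
caliper 0.93 [223. 170. 323. 262.] 4645 269.8 215.8
caliper 0.36 [302. 285. 329. 322.] 722 315.2 303.0
fixed_jaw 0.77 [266. 218. 311. 244.] 760 287.7 229.6
carriage 0.96 [239. 173. 275. 208.] 495 259.0 190.4
carriage 0.3 [268. 217. 311. 245.] 697 287.9 229.4
sliding_jaw 0.6 [239. 186. 273. 206.] 222 252.3 198.1
piston 0.79 [304. 285. 328. 322.] 686 315.1 303.2
jar 0.65 [356. 241. 393. 289.] 1404 373.5 265.2
mug 0.75 [190. 135. 211. 170.] 659 198.6 150.8
tamper 0.86 [365. 299. 384. 330.] 489 374.2 315.5
-0.0188 {'time_s': 0.9, 'joints': array([ 8.68093252e+01,  2.05434869e+01,  6.83996027e-01, -6.46792854e-04,
       -7.01386261e+01, -1.65061338e+01]), 'qd': array([ 0.04980121,  0.04798845,  0.00917467,  0.06775526, -0.01656324,
       -0.07137822]), 'joint_torque': array([-2.14080383e-04, -5.82355499e+01,  2.93294853e+01,  7.00167283e+00,
        1.26287306e-02, -2.54723091e-05]), 'tcp_pos': array([0.22751857, 0.63547475, 0.22660716]), 'eef_rot': array([-1.79998367e+02,  1.11825003e-03, -1.96970283e+01]), 'contact_force': array([ 0.33201771, -0.98417704, -0.53633447]), 'moment': array([0.01213767, 0.02544549, 0.03195925]), 'gripper_width': 0.08756079044802656}
```

View pics/top0.png

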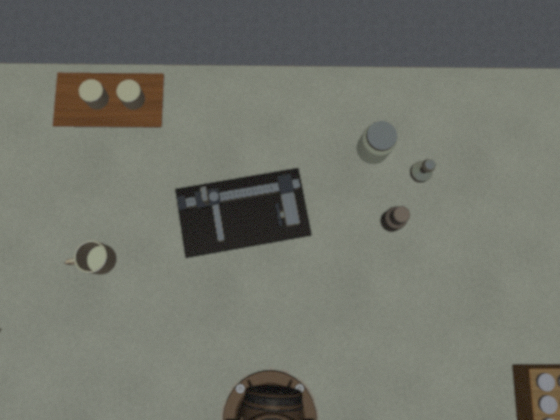

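View pics/side0.png

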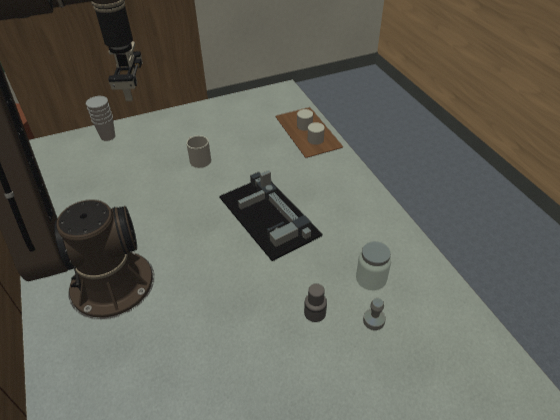

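The top view shows the caliper around (243,212), with the fixed jaw on the right at (288,200) and the sliding jaw at (218,217). The piston is at (395,218), the jar at (377,140), the tamper at (423,170) and the mug at (92,258). The side view agrees with this. Next I fit the poses from the silhouettes.

```bash
cat >> h.py <<'E'
from scipy.optimize import minimize
th=np.linspace(0,2*np.pi,40,endpoint=False)
def cyl(rad,z0,z1): return np.vstack([np.c_[rad*np.cos(th),rad*np.sin(th),0*th+z] for z in(z0,z1)])
def box(a,b,c,d,e,f): return np.array([[x,y,z] for x in(a,b) for y in(c,d) for z in(e,f)],float)
PISTON=[cyl(.03,0,.056),cyl(.021,.056,.11)]
PLATE=[box(-.095,.095,-.17,.17,0,.012)]
S=4
def sil(n,parts,p):
    m=np.zeros((420*S,560*S),np.uint8); c,s=np.cos(p[2]),np.sin(p[2]); R=np.array([[c,-s,0],[s,c,0],[0,0,1]])
    for q in parts:
        uv=(proj(n,q@R.T+[p[0],p[1],p[3]])+.5)*S
        cv2.fillConvexPoly(m,cv2.convexHull(np.round(uv).astype(np.int32)),1)
    return m>0
def fit(masks,parts,p0,z=0,yaw=False):
    up={n:cv2.resize(m.astype(np.float32),None,fx=S,fy=S,interpolation=cv2.INTER_LINEAR)>.5 for n,m in masks.items()}
    def cost(v):
        p=[v[0],v[1],v[2] if yaw else 0,z]
        return sum(1-(sil(n,parts,p)&m).sum()/(sil(n,parts,p)|m).sum() for n,m in up.items())
    k=3 if yaw else 2; x0=np.array(p0[:k],float)
    sim=np.vstack([x0]+[x0+np.eye(k)[i]*[.015,.015,.08][i] for i in range(k)])
    o=minimize(cost,x0,method="Nelder-Mead",options=dict(initial_simplex=sim,xatol=2e-4,fatol=1e-4)); return o.x,o.fun/len(masks)
E
python3 - <<'E'
from h import *
P={};C={}
for n in("top","side"):
    r.capture(n)
    P[n]=r.cut_out("piston",n)[0]["mask"]
    m=r.cut_out("caliper",n)[0]["mask"].astype(np.uint8)
    h=cv2.convexHull(np.argwhere(m)[:,::-1].astype(np.int32)); C[n]=cv2.fillConvexPoly(m.copy(),h,1)>0
p0=at_z("top",(394.6,218.3),.055); c0=at_z("top",(243,213),.006); print(p0,c0)
for k in (["top"],["side"],["top","side"]):
    print(k,"piston",fit({n:P[n] for n in k},PISTON,p0),"cal",fit({n:C[n] for n in k},PLATE,[c0[0],c0[1],.15],yaw=True))
for t,uv,z in(("jar",(376.6,142),.06),("tamper",(422.6,170),.045),("mug",(94,258),.045)): print(t,at_z("top",uv,z))
print(at_z("top",(217.5,216.7),.051))
E
```

```text
[ 0.495932   -0.32210599  0.055     ] [0.5172349  0.07223922 0.006     ]
['top'] piston (array([ 0.49882376, -0.32568534]), np.float64(0.05798902350626489)) cal (array([0.51992351, 0.07346834, 0.16975768]), np.float64(0.025342940373113798))
['side'] piston (array([ 0.495932  , -0.32210599]), np.float64(1.0)) cal (array([0.52720365, 0.07849522, 0.1750477 ]), np.float64(0.07952492600991656))
['top', 'side'] piston (array([ 0.49882376, -0.32568534]), np.float64(0.5289945117531325)) cal (array([0.52307376, 0.07577898, 0.18328479]), np.float64(0.07186272199403831))
jar [ 0.70024308 -0.28238769  0.06      ]
tamper [ 0.6280238  -0.40581084  0.045     ]
mug [0.39327392 0.44783613 0.045     ]
[0.4995282  0.13610672 0.051     ]
```

```bash
python3 - <<'E'
from h import *
r.capture("side")
for o in r.cut_out("piston","side"): print(o["p"],o["extent"])
print(proj("side",[[.499,-.326,0],[.499,-.326,.11]]))
o=[o for o in r.cut_out("piston","side") if abs(o["extent"][0]-304)<8]
if o: print(fit({"side":o[0]["mask"]},PISTON,[.499,-.326]))
# caliper overlay with jaws, slide=0
im={n:cv2.resize(r.capture(n),None,fx=4,fy=4,interpolation=cv2.INTER_CUBIC) for n in("top","side")}
parts=PLATE+[box(-.071,.024,.08,.096,.021,.051),box(.027,.063,.101,.115,.054,.106),box(-.065,.034,-.15,-.105,.018,.054)]
for i,(p,col) in enumerate((([.520,.0735,.170,0],(0,255,0)),([.527,.0785,.175,0],(0,0,255)))):
  for n in im:
    for q in parts:
      c,_=cv2.findContours(sil(n,[q],p).astype(np.uint8),0,2); cv2.drawContours(im[n],c,-1,col,1)
a=im["top"][160*4:268*4,165*4:320*4]; b=im["side"][160*4:270*4,215*4:330*4]
h=540; cv2.imwrite("pics/ov.png",np.hstack([cv2.resize(a,(430,300)),cv2.resize(b,(314,300))]))
E
```

```text
0.68 [301.8, 283.6, 328.9, 318.4]
[[313.93049723 313.94153083]
 [315.36858694 290.08107247]]
(array([ 0.50223058, -0.32285146]), np.float64(0.0641940085592011))
```

View pics/ov.png

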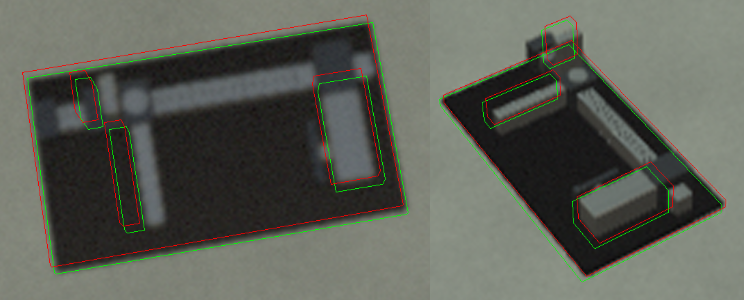

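The top-view fit (green) matches the plate at (440,215)/(30,80). The carriage has already been slid about 15–20 mm. Averaging both views puts the piston at about (0.5005, -0.3245) and the caliper at about (0.522, 0.0755) with yaw 0.172. I'll head for the piston now.

>>> servo_tool(
  targets=[
    {"dx":1.8,"dy":-3.6,"dz":0,"spin":0.052,"grip":100},
    {"dx":3.6,"dy":-7.2,"dz":0,"spin":0.103,"grip":100},
    {"dx":5.4,"dy":-10.8,"dz":0,"spin":0.155,"grip":100},
    {"dx":7.2,"dy":-14.4,"dz":0,"spin":0.206,"grip":100},
    {"dx":9,"dy":-18,"dz":0,"spin":0.258,"grip":100},
    {"dx":10.8,"dy":-21.6,"dz":0,"spin":0.31,"grip":100},
    {"dx":12.6,"dy":-25.2,"dz":0,"spin":0.361,"grip":100},
    {"dx":14.4,"dy":-28.8,"dz":0,"spin":0.413,"grip":100},
    {"dx":16.2,"dy":-32.4,"dz":0,"spin":0.464,"grip":100},
    {"dx":18,"dy":-36,"dz":0,"spin":0.516,"grip":100},
  ],
)

```text
time_s: 2.28
tcp_pos: [0.4079, 0.2737, 0.227]
eef_rot: [-180.0, -0.0, 10.0]
contact_force: [1.1, 0.1, -0.1]
gripper_width: 0.0873
```

>>> servo_tool(
  targets=[
    {"dx":1.5,"dy":-3.8,"dz":0,"spin":0,"grip":100},
    {"dx":3,"dy":-7.6,"dz":0,"spin":0,"grip":100},
    {"dx":4.5,"dy":-11.4,"dz":0,"spin":0,"grip":100},
    {"dx":6,"dy":-15.2,"dz":0,"spin":0,"grip":100},
    {"dx":7.5,"dy":-19,"dz":0,"spin":0,"grip":100},
    {"dx":8.5,"dy":-23,"dz":0,"spin":0,"grip":100},
    {"dx":9,"dy":-27,"dz":0,"spin":0,"grip":100},
    {"dx":9,"dy":-31,"dz":0,"spin":0,"grip":100},
    {"dx":9,"dy":-35,"dz":0,"spin":0,"grip":100},
    {"dx":9,"dy":-39,"dz":0,"spin":0,"grip":100},
  ],
)

```text
time_s: 3.12
tcp_pos: [0.4972, -0.1165, 0.2268]
eef_rot: [180.0, -0.0, 9.9]
contact_force: [1.5, 0.2, -0.8]
gripper_width: 0.0877
```

>>> servo_tool(
  targets=[
    {"dx":0.1,"dy":-4,"dz":0,"grip":100},
    {"dx":0.2,"dy":-8,"dz":0,"grip":100},
    {"dx":0.3,"dy":-12,"dz":0,"grip":100},
    {"dx":0.3,"dy":-16,"dz":0,"grip":100},
    {"dx":0.3,"dy":-19,"dz":0,"grip":100},
    {"dx":0.3,"dy":-20.8,"dz":-1,"grip":100},
    {"dx":0.3,"dy":-20.8,"dz":-4,"grip":100},
    {"dx":0.3,"dy":-20.8,"dz":-7,"grip":100},
    {"dx":0.3,"dy":-20.8,"dz":-9.5,"grip":100},
    {"dx":0.3,"dy":-20.8,"dz":-9.5,"grip":100},
  ],
)

```text
validation failed for argument at $.ta...
```

```bash
python3 - <<'E'
from h import *
print(r.get_state()["tcp_pos"],r.get_state()["contact_force"])
a=cv2.resize(r.capture("top")[150:290,330:490],None,fx=2.5,fy=2.5); b=cv2.resize(r.capture("side")[220:360,240:400],None,fx=2.5,fy=2.5)
cv2.imwrite("pics/g.png",np.hstack([a,b]))
E
```

```text
[ 0.49723517 -0.11649114  0.22683924] [ 1.48093397  0.17663638 -0.84544113]
```

View pics/g.png

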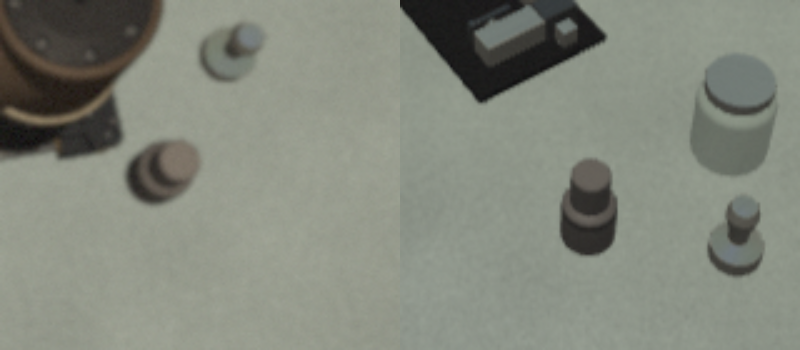

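The move was refused because the spin key was missing, so nothing moved. The pictures show the piston still standing at (160,170) and (588,205). I'll resend it with the full set of keys.

>>> servo_tool(
  targets=[
    {"dx":0.1,"dy":-4,"dz":0,"spin":0,"grip":100},
    {"dx":0.2,"dy":-8,"dz":0,"spin":0,"grip":100},
    {"dx":0.3,"dy":-12,"dz":0,"spin":0,"grip":100},
    {"dx":0.3,"dy":-16,"dz":0,"spin":0,"grip":100},
    {"dx":0.3,"dy":-19,"dz":0,"spin":0,"grip":100},
    {"dx":0.3,"dy":-20.8,"dz":-1,"spin":0,"grip":100},
    {"dx":0.3,"dy":-20.8,"dz":-4,"spin":0,"grip":100},
    {"dx":0.3,"dy":-20.8,"dz":-7,"spin":0,"grip":100},
    {"dx":0.3,"dy":-20.8,"dz":-9.5,"spin":0,"grip":100},
    {"dx":0.3,"dy":-20.8,"dz":-9.5,"spin":0,"grip":100},
  ],
)

```text
time_s: 4.05
tcp_pos: [0.4975, -0.3211, 0.1263]
eef_rot: [-179.7, 0.4, 9.8]
contact_force: [-1.5, -0.2, -0.5]
gripper_width: 0.0879
```

```bash
python3 - <<'E'
from h import *
print(r.get_state()["tcp_pos"],r.get_state()["contact_force"])
a=cv2.resize(r.capture("top")[150:290,330:490],None,fx=2.5,fy=2.5); b=cv2.resize(r.capture("side")[220:360,240:400],None,fx=2.5,fy=2.5)
cv2.imwrite("pics/g2.png",np.hstack([a,b]))
E
```

```text
[ 0.49749452 -0.32108295  0.1263436 ] [-1.51866845 -0.19219432 -0.47598202]
```

View pics/g2.png

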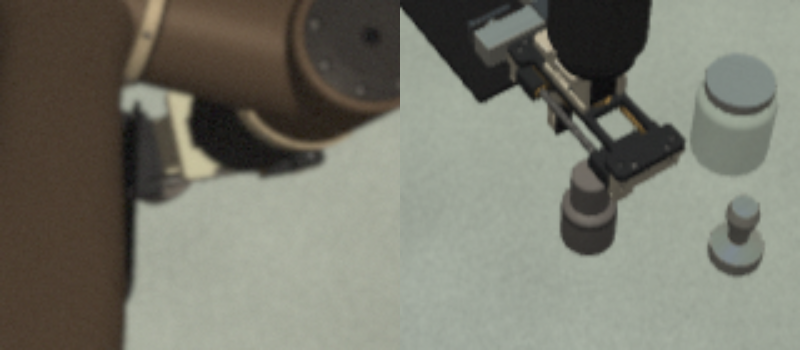

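The hand is over the piston, with its near finger just beyond the stem at about (615,190). Lowering now.

>>> servo_tool(
  targets=[
    {"dx":0,"dy":0,"dz":-1,"spin":0,"grip":100},
    {"dx":0,"dy":0,"dz":-2,"spin":0,"grip":100},
    {"dx":0,"dy":0,"dz":-3,"spin":0,"grip":100},
    {"dx":0,"dy":0,"dz":-4,"spin":0,"grip":100},
    {"dx":0,"dy":0,"dz":-5,"spin":0,"grip":100},
    {"dx":0,"dy":0,"dz":-5.4,"spin":0,"grip":100},
    {"dx":0,"dy":0,"dz":-5.4,"spin":0,"grip":100},
    {"dx":0,"dy":0,"dz":-5.4,"spin":0,"grip":80},
    {"dx":0,"dy":0,"dz":-5.4,"spin":0,"grip":65},
    {"dx":0,"dy":0,"dz":-5.4,"spin":0,"grip":55},
  ],
  squeeze=12,
)

```text
time_s: 4.98
tcp_pos: [0.5009, -0.3227, 0.0781]
eef_rot: [180.0, -0.0, 9.9]
contact_force: [-0.0, -0.3, 0.1]
gripper_width: 0.0734
```

>>> servo_tool(
  targets=[
    {"dx":0,"dy":0,"dz":0,"spin":0,"grip":45},
    {"dx":0,"dy":0,"dz":0,"spin":0,"grip":40},
    {"dx":0,"dy":0,"dz":0,"spin":0,"grip":35},
    {"dx":0,"dy":0,"dz":0,"spin":0,"grip":30},
    {"dx":0,"dy":0,"dz":0,"spin":0,"grip":30},
    {"dx":0,"dy":0,"dz":0,"spin":0,"grip":30},
    {"dx":0,"dy":0,"dz":0,"spin":0,"grip":30},
    {"dx":0,"dy":0,"dz":0,"spin":0,"grip":30},
    {"dx":0,"dy":0,"dz":0,"spin":0,"grip":30},
    {"dx":0,"dy":0,"dz":0,"spin":0,"grip":30},
  ],
  squeeze=20,
)

```text
time_s: 5.82
tcp_pos: [0.5007, -0.3227, 0.0777]
eef_rot: [180.0, -0.0, 9.9]
contact_force: [0.9, -1.2, 2.6]
gripper_width: 0.0418
```

>>> servo_tool(
  targets=[
    {"dx":0,"dy":0,"dz":1,"spin":0,"grip":30},
    {"dx":0,"dy":0,"dz":4,"spin":0,"grip":30},
    {"dx":0,"dy":0,"dz":7,"spin":0,"grip":30},
    {"dx":0,"dy":0,"dz":10,"spin":0,"grip":30},
    {"dx":0,"dy":1,"dz":12,"spin":0,"grip":30},
    {"dx":0,"dy":4,"dz":12,"spin":0,"grip":30},
    {"dx":0,"dy":8,"dz":12,"spin":0,"grip":30},
    {"dx":0,"dy":12,"dz":12,"spin":0,"grip":30},
    {"dx":0,"dy":16,"dz":12,"spin":0,"grip":30},
    {"dx":0,"dy":20,"dz":12,"spin":0,"grip":30},
  ],
)

```text
time_s: 6.65
tcp_pos: [0.4993, -0.1207, 0.1977]
eef_rot: [-180.0, 0.0, 9.8]
contact_force: [1.2, 0.3, -2.5]
gripper_width: 0.0421
```

>>> servo_tool(
  targets=[
    {"dx":0,"dy":4,"dz":0,"spin":0,"grip":30},
    {"dx":0,"dy":8,"dz":0,"spin":0,"grip":30},
    {"dx":0,"dy":11,"dz":0,"spin":0,"grip":30},
    {"dx":0,"dy":13.5,"dz":0,"spin":0,"grip":30},
    {"dx":0,"dy":15,"dz":0,"spin":0,"grip":30},
    {"dx":0,"dy":15.4,"dz":-1,"spin":0,"grip":30},
    {"dx":0,"dy":15.4,"dz":-3,"spin":0,"grip":30},
    {"dx":0,"dy":15.4,"dz":-4,"spin":0,"grip":30},
    {"dx":0,"dy":15.4,"dz":-4,"spin":0,"grip":30},
    {"dx":0,"dy":15.4,"dz":-4,"spin":0,"grip":30},
  ],
)

```text
time_s: 7.48
tcp_pos: [0.4999, 0.0307, 0.157]
eef_rot: [180.0, 0.1, 9.8]
contact_force: [-0.2, -0.4, -1.3]
gripper_width: 0.0416
```

```bash
python3 - <<'E'
from h import *
t=r.get_state()["tcp_pos"]; print(t,r.get_state()["contact_force"])
bz=t[2]-.0777
im=r.capture("side"); big=cv2.resize(im,None,fx=4,fy=4,interpolation=cv2.INTER_CUBIC)
c,_=cv2.findContours(sil("side",PISTON,[t[0],t[1],0,bz]).astype(np.uint8),0,2); cv2.drawContours(big,c,-1,(0,255,0),1)
for n in["side"]:
  for o in r.cut_out("piston",n): print(o["p"],o["extent"],fit({n:o["mask"]},PISTON[:1],t[:2],z=bz))
cv2.imwrite("pics/p1.png",cv2.resize(big[130*4:280*4,190*4:350*4],(640,600)))
E
```

```text
[0.49988773 0.03066428 0.15701781] [-0.23485474 -0.43325102 -1.34119865]
0.95 [254.3, 181.9, 277.5, 215.0] (array([0.50039768, 0.03517188]), np.float64(0.1948784212381064))
```

View pics/p1.png

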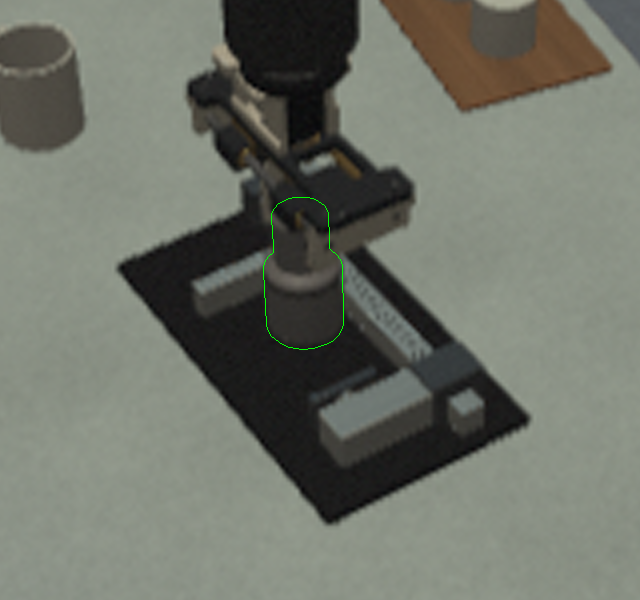

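The piston hangs as modelled (outline around (305,280)), between the jaws and roughly centred in x. I'll lower it to just above the plate and then feel for the anvil.

>>> servo_tool(
  targets=[
    {"dx":0,"dy":0,"dz":-1.5,"spin":0,"grip":30},
    {"dx":0,"dy":0,"dz":-3,"spin":0,"grip":30},
    {"dx":0,"dy":0,"dz":-4.5,"spin":0,"grip":30},
    {"dx":0,"dy":0,"dz":-5.5,"spin":0,"grip":30},
    {"dx":0,"dy":0,"dz":-6.1,"spin":0,"grip":30},
    {"dx":0,"dy":0,"dz":-6.4,"spin":0,"grip":30},
    {"dx":0,"dy":0,"dz":-6.4,"spin":0,"grip":30},
    {"dx":0.07,"dy":-0.4,"dz":-6.4,"spin":0,"grip":30},
    {"dx":0.14,"dy":-0.8,"dz":-6.4,"spin":0,"grip":30},
    {"dx":0.14,"dy":-0.8,"dz":-6.4,"spin":0,"grip":30},
  ],
)

```text
time_s: 8.42
tcp_pos: [0.5024, 0.023, 0.0942]
eef_rot: [-180.0, -0.1, 9.9]
contact_force: [0.5, -0.6, -2.4]
gripper_width: 0.0419
```

>>> servo_tool(
  targets=[
    {"dx":0.01,"dy":-0.06,"dz":0,"spin":0,"grip":30},
    {"dx":0.02,"dy":-0.12,"dz":0,"spin":0,"grip":30},
    {"dx":0.03,"dy":-0.18,"dz":0,"spin":0,"grip":30},
    {"dx":0.04,"dy":-0.24,"dz":0,"spin":0,"grip":30},
    {"dx":0.05,"dy":-0.3,"dz":0,"spin":0,"grip":30},
    {"dx":0.06,"dy":-0.36,"dz":0,"spin":0,"grip":30},
    {"dx":0.07,"dy":-0.4,"dz":0,"spin":0,"grip":30},
    {"dx":0.07,"dy":-0.4,"dz":0,"spin":0,"grip":30},
    {"dx":0.07,"dy":-0.4,"dz":0,"spin":0,"grip":30},
    {"dx":0.07,"dy":-0.4,"dz":0,"spin":0,"grip":30},
  ],
)

```text
time_s: 9.25
tcp_pos: [0.5026, 0.0195, 0.0935]
eef_rot: [180.0, 0.0, 9.9]
contact_force: [0.7, 0.6, -2.7]
gripper_width: 0.0417
```

>>> servo_tool(
  targets=[
    {"dx":0.01,"dy":-0.06,"dz":-0.05,"spin":0,"grip":30},
    {"dx":0.02,"dy":-0.12,"dz":-0.1,"spin":0,"grip":30},
    {"dx":0.03,"dy":-0.18,"dz":-0.15,"spin":0,"grip":30},
    {"dx":0.04,"dy":-0.24,"dz":-0.15,"spin":0,"grip":30},
    {"dx":0.05,"dy":-0.3,"dz":-0.15,"spin":0,"grip":30},
    {"dx":0.05,"dy":-0.3,"dz":-0.15,"spin":0,"grip":30},
    {"dx":0.05,"dy":-0.3,"dz":-0.15,"spin":0,"grip":30},
    {"dx":0.05,"dy":-0.3,"dz":-0.15,"spin":0,"grip":30},
    {"dx":0.05,"dy":-0.3,"dz":-0.15,"spin":0,"grip":30},
    {"dx":0.05,"dy":-0.3,"dz":-0.15,"spin":0,"grip":30},
  ],
)

```text
time_s: 10.08
tcp_pos: [0.5031, 0.0165, 0.0921]
eef_rot: [-180.0, -0.0, 9.9]
contact_force: [0.5, 0.1, -3.1]
gripper_width: 0.0418
```

>>> servo_tool(
  targets=[
    {"dx":0.01,"dy":-0.06,"dz":0,"spin":0,"grip":30},
    {"dx":0.02,"dy":-0.12,"dz":0,"spin":0,"grip":30},
    {"dx":0.03,"dy":-0.18,"dz":0,"spin":0,"grip":30},
    {"dx":0.04,"dy":-0.24,"dz":0,"spin":0,"grip":30},
    {"dx":0.05,"dy":-0.3,"dz":0,"spin":0,"grip":30},
    {"dx":0.05,"dy":-0.3,"dz":0,"spin":0,"grip":30},
    {"dx":0.05,"dy":-0.3,"dz":0,"spin":0,"grip":30},
    {"dx":0.05,"dy":-0.3,"dz":0,"spin":0,"grip":30},
    {"dx":0.05,"dy":-0.3,"dz":0,"spin":0,"grip":30},
    {"dx":0.05,"dy":-0.3,"dz":0,"spin":0,"grip":30},
  ],
)

```text
time_s: 10.92
tcp_pos: [0.5037, 0.0137, 0.0921]
eef_rot: [-180.0, -0.0, 9.9]
contact_force: [-0.4, 3.4, -0.2]
gripper_width: 0.0418
```

A +3.4 N force in y means contact: the anvil pad is about 19 mm out of the face, which is within its range. I'll back off about 1.5 mm and set the piston down.

>>> servo_tool(
  targets=[
    {"dx":-0.03,"dy":0.17,"dz":0,"spin":0,"grip":30},
    {"dx":-0.03,"dy":0.17,"dz":0,"spin":0,"grip":30},
    {"dx":-0.03,"dy":0.17,"dz":-0.05,"spin":0,"grip":30},
    {"dx":-0.03,"dy":0.17,"dz":-0.1,"spin":0,"grip":30},
    {"dx":-0.03,"dy":0.17,"dz":-0.15,"spin":0,"grip":30},
    {"dx":-0.03,"dy":0.17,"dz":-0.2,"spin":0,"grip":30},
    {"dx":-0.03,"dy":0.17,"dz":-0.2,"spin":0,"grip":30},
    {"dx":-0.03,"dy":0.17,"dz":-0.2,"spin":0,"grip":30},
    {"dx":-0.03,"dy":0.17,"dz":-0.2,"spin":0,"grip":30},
    {"dx":-0.03,"dy":0.17,"dz":-0.2,"spin":0,"grip":30},
  ],
)

```text
time_s: 11.75
tcp_pos: [0.5034, 0.0152, 0.0901]
eef_rot: [180.0, -0.0, 9.9]
contact_force: [0.4, 0.3, -2.3]
gripper_width: 0.0414
```

>>> servo_tool(
  targets=[
    {"dx":0,"dy":0,"dz":-0.02,"spin":0,"grip":30},
    {"dx":0,"dy":0,"dz":-0.04,"spin":0,"grip":30},
    {"dx":0,"dy":0,"dz":-0.06,"spin":0,"grip":30},
    {"dx":0,"dy":0,"dz":-0.08,"spin":0,"grip":30},
    {"dx":0,"dy":0,"dz":-0.08,"spin":0,"grip":30},
    {"dx":0,"dy":0,"dz":-0.08,"spin":0,"grip":30},
    {"dx":0,"dy":0,"dz":-0.08,"spin":0,"grip":30},
    {"dx":0,"dy":0,"dz":-0.08,"spin":0,"grip":30},
    {"dx":0,"dy":0,"dz":-0.08,"spin":0,"grip":30},
    {"dx":0,"dy":0,"dz":-0.08,"spin":0,"grip":30},
  ],
)

```text
time_s: 12.58
tcp_pos: [0.5037, 0.0152, 0.0897]
eef_rot: [180.0, -0.0, 9.9]
contact_force: [-0.4, -0.7, 5.7]
gripper_width: 0.042
```

The piston is on the plate. Releasing and rising.

>>> servo_tool(
  targets=[
    {"dx":0,"dy":0,"dz":0.05,"spin":0,"grip":30},
    {"dx":0,"dy":0,"dz":0.05,"spin":0,"grip":55},
    {"dx":0,"dy":0,"dz":0.05,"spin":0,"grip":65},
    {"dx":0,"dy":0,"dz":0.05,"spin":0,"grip":80},
    {"dx":0,"dy":0,"dz":0.05,"spin":0,"grip":90},
    {"dx":0,"dy":0,"dz":0.05,"spin":0,"grip":90},
    {"dx":0,"dy":0,"dz":1.5,"spin":0,"grip":90},
    {"dx":0,"dy":0,"dz":4.5,"spin":0,"grip":90},
    {"dx":0,"dy":0,"dz":8,"spin":0,"grip":90},
    {"dx":0,"dy":0,"dz":11,"spin":0,"grip":90},
  ],
)

```text
time_s: 13.42
tcp_pos: [0.5032, 0.015, 0.201]
eef_rot: [180.0, 0.0, 9.9]
contact_force: [1.5, -0.3, -0.2]
gripper_width: 0.0787
```

>>> servo_tool(
  targets=[
    {"dx":-1,"dy":4,"dz":0,"spin":0,"grip":70},
    {"dx":-2,"dy":8,"dz":0,"spin":0,"grip":70},
    {"dx":-3,"dy":12,"dz":0,"spin":0,"grip":70},
    {"dx":-4,"dy":16,"dz":0,"spin":0,"grip":70},
    {"dx":-5,"dy":20,"dz":0,"spin":0,"grip":70},
    {"dx":-6,"dy":24,"dz":0,"spin":0,"grip":70},
    {"dx":-7,"dy":28,"dz":0,"spin":0,"grip":70},
    {"dx":-7,"dy":30,"dz":0,"spin":0,"grip":70},
    {"dx":-7,"dy":30,"dz":0,"spin":0,"grip":70},
    {"dx":-7,"dy":30,"dz":0,"spin":0,"grip":70},
  ],
)

```text
time_s: 14.25
tcp_pos: [0.4329, 0.3162, 0.1988]
eef_rot: [180.0, 0.0, 10.0]
contact_force: [0.3, -0.0, -0.6]
gripper_width: 0.0613
```

```bash
cat >> h.py <<'E'
def calparts(s): return [box(-.071,.024,.08-s,.096-s,.021,.051),box(.027,.063,.101-s,.115-s,.054,.106)]
E
python3 - <<'E'
from h import *
print(r.get_state()["contact_force"])
B={}
for n in("top","side"):
    im=r.capture(n); B[n]=im
    for t in("piston","sliding_jaw","carriage"):
        for o in r.cut_out(t,n)[:1]:
            print(n,t,o["p"],o["extent"]); 
            if t=="piston": print(fit({n:o["mask"]},PISTON,[.5035,.0155],z=.012))
out=[]
for n,p,(u,v) in(("top",[.5215,.0735,.172,0],(165,155)),("side",[.527,.0785,.172,0],(215,155))):
    b=cv2.resize(B[n],None,fx=4,fy=4,interpolation=cv2.INTER_CUBIC)
    for s,col in((.01,(0,255,0)),(.02,(0,0,255))):
      for q in calparts(s):
        c,_=cv2.findContours(sil(n,[q],p).astype(np.uint8),0,2); cv2.drawContours(b,c,-1,col,1)
    out.append(cv2.resize(b[v*4:(v+115)*4,u*4:(u+100)*4],(400,460)))
cv2.imwrite("pics/t.png",np.hstack(out))
E
```

```text
[ 0.27899985 -0.01379733 -0.5867628 ]
top piston 0.96 [254.3, 205.5, 278.7, 227.1]
(array([0.50167582, 0.01299038]), np.float64(0.037309769268532134))
top sliding_jaw 0.55 [210.0, 190.2, 224.6, 239.5]
top carriage 0.7 [66.4, 248.6, 115.8, 273.8]
side piston 0.69 [259.1, 199.8, 281.3, 231.6]
(array([0.50505626, 0.02150618]), np.float64(0.1808040412544727))
side sliding_jaw 0.86 [237.2, 186.4, 270.5, 209.7]
side carriage 0.89 [239.9, 173.1, 276.7, 208.9]
```

View pics/t.png

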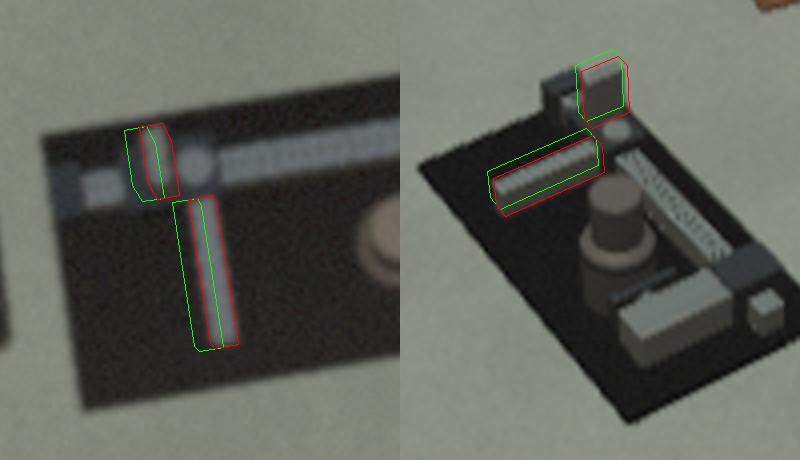

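The sliding jaw is at about 18.5 mm of slide (between the green 10 and red 20 outlines, close to red). The piston stands upright just beside the anvil, at (617,250) in the right half. I'll go to the +y side of the tab with the fingers shut.

>>> servo_tool(
  targets=[
    {"dx":2.8,"dy":-2.6,"dz":0,"spin":0,"grip":40},
    {"dx":5.6,"dy":-5.2,"dz":0,"spin":0,"grip":20},
    {"dx":8.4,"dy":-7.9,"dz":0,"spin":0,"grip":0},
    {"dx":11.1,"dy":-10.5,"dz":0,"spin":0,"grip":0},
    {"dx":11.1,"dy":-10.5,"dz":-3,"spin":0,"grip":0},
    {"dx":11.1,"dy":-10.5,"dz":-6,"spin":0,"grip":0},
    {"dx":11.1,"dy":-10.5,"dz":-9,"spin":0,"grip":0},
    {"dx":11.1,"dy":-10.5,"dz":-11.5,"spin":0,"grip":0},
    {"dx":11.1,"dy":-10.5,"dz":-12.4,"spin":0,"grip":0},
    {"dx":11.1,"dy":-10.5,"dz":-12.4,"spin":0,"grip":0},
  ],
)

```text
time_s: 15.48
tcp_pos: [0.5432, 0.2089, 0.0731]
eef_rot: [179.9, 0.2, 9.8]
contact_force: [0.3, 0.4, 0.1]
gripper_width: 0.0024
```

>>> servo_tool(
  targets=[
    {"dx":0.05,"dy":-0.3,"dz":0,"spin":0,"grip":0},
    {"dx":0.1,"dy":-0.6,"dz":0,"spin":0,"grip":0},
    {"dx":0.16,"dy":-0.9,"dz":0,"spin":0,"grip":0},
    {"dx":0.21,"dy":-1.2,"dz":0,"spin":0,"grip":0},
    {"dx":0.26,"dy":-1.5,"dz":0,"spin":0,"grip":0},
    {"dx":0.31,"dy":-1.8,"dz":0,"spin":0,"grip":0},
    {"dx":0.36,"dy":-2.1,"dz":0,"spin":0,"grip":0},
    {"dx":0.42,"dy":-2.4,"dz":0,"spin":0,"grip":0},
    {"dx":0.47,"dy":-2.7,"dz":0,"spin":0,"grip":0},
    {"dx":0.52,"dy":-3,"dz":0,"spin":0,"grip":0},
  ],
)

```text
time_s: 16.32
tcp_pos: [0.5498, 0.1811, 0.0758]
eef_rot: [-179.9, -0.1, 9.9]
contact_force: [-2.9, 5.4, 3.4]
gripper_width: 0.0006
```

>>> servo_tool(
  targets=[
    {"dx":0.09,"dy":-0.5,"dz":0,"spin":0,"grip":0},
    {"dx":0.17,"dy":-1,"dz":0,"spin":0,"grip":0},
    {"dx":0.26,"dy":-1.5,"dz":0,"spin":0,"grip":0},
    {"dx":0.35,"dy":-2,"dz":0,"spin":0,"grip":0},
    {"dx":0.43,"dy":-2.5,"dz":0,"spin":0,"grip":0},
    {"dx":0.52,"dy":-3,"dz":0,"spin":0,"grip":0},
    {"dx":0.61,"dy":-3.5,"dz":0,"spin":0,"grip":0},
    {"dx":0.69,"dy":-4,"dz":0,"spin":0,"grip":0},
    {"dx":0.75,"dy":-4.3,"dz":0,"spin":0,"grip":0},
    {"dx":0.75,"dy":-4.3,"dz":0,"spin":0,"grip":0},
  ],
)

```text
time_s: 17.15
tcp_pos: [0.5576, 0.1375, 0.0758]
eef_rot: [-179.9, -0.1, 9.9]
contact_force: [-1.2, 2.7, 1.7]
gripper_width: 0.0001
```

```bash
python3 - <<'E'
from h import *
s=r.get_state(); print(s["contact_force"],s["tcp_pos"])
n="side"; im=r.capture(n)
b=cv2.resize(im,None,fx=4,fy=4,interpolation=cv2.INTER_CUBIC)
for s_,col in((.075,(0,255,0)),(.09,(0,0,255))):
  for q in calparts(s_):
    c,_=cv2.findContours(sil(n,[q],[.527,.0785,.172,0]).astype(np.uint8),0,2); cv2.drawContours(b,c,-1,col,1)
cv2.imwrite("pics/c.png",b[155*4:275*4,210*4:335*4])
E
```

```text
[-1.20271891  2.69725346  1.68597948] [0.55762776 0.13753897 0.07582278]
```

View pics/c.png

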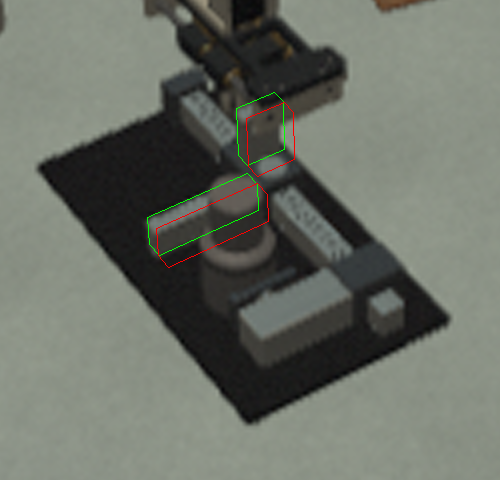

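The jaw is at roughly 78 mm of slide, with about 25 mm left. I'll slow down and read the force while moving to get a baseline.

>>> servo_tool(
  targets=[
    {"dx":0.05,"dy":-0.3,"dz":0,"spin":0,"grip":0},
    {"dx":0.1,"dy":-0.6,"dz":0,"spin":0,"grip":0},
    {"dx":0.16,"dy":-0.9,"dz":0,"spin":0,"grip":0},
    {"dx":0.19,"dy":-1.1,"dz":0,"spin":0,"grip":0},
    {"dx":0.22,"dy":-1.3,"dz":0,"spin":0,"grip":0},
    {"dx":0.24,"dy":-1.4,"dz":0,"spin":0,"grip":0},
    {"dx":0.25,"dy":-1.45,"dz":0,"spin":0,"grip":0},
    {"dx":0.26,"dy":-1.5,"dz":0,"spin":0,"grip":0},
    {"dx":0.27,"dy":-1.55,"dz":0,"spin":0,"grip":0},
    {"dx":0.28,"dy":-1.6,"dz":0,"spin":0,"grip":0},
  ],
)

```text
time_s: 18.03
tcp_pos: [0.5604, 0.1222, 0.0758]
eef_rot: [-179.9, -0.1, 9.9]
contact_force: [-2.5, 5.5, 3.1]
gripper_width: 0.0005
```

>>> servo_tool(
  targets=[
    {"dx":0.01,"dy":-0.04,"dz":0,"spin":0,"grip":0},
    {"dx":0.01,"dy":-0.08,"dz":0,"spin":0,"grip":0},
    {"dx":0.02,"dy":-0.12,"dz":0,"spin":0,"grip":0},
    {"dx":0.03,"dy":-0.16,"dz":0,"spin":0,"grip":0},
    {"dx":0.03,"dy":-0.2,"dz":0,"spin":0,"grip":0},
    {"dx":0.04,"dy":-0.24,"dz":0,"spin":0,"grip":0},
    {"dx":0.05,"dy":-0.28,"dz":0,"spin":0,"grip":0},
    {"dx":0.06,"dy":-0.32,"dz":0,"spin":0,"grip":0},
    {"dx":0.06,"dy":-0.36,"dz":0,"spin":0,"grip":0},
    {"dx":0.07,"dy":-0.4,"dz":0,"spin":0,"grip":0},
  ],
)

```text
time_s: 18.87
tcp_pos: [0.5612, 0.1182, 0.0758]
eef_rot: [-179.9, -0.1, 9.9]
contact_force: [-1.5, 5.4, 3.1]
gripper_width: 0.0004
```

>>> servo_tool(
  targets=[
    {"dx":0,"dy":-0.02,"dz":0,"spin":0,"grip":0},
    {"dx":0.01,"dy":-0.04,"dz":0,"spin":0,"grip":0},
    {"dx":0.01,"dy":-0.06,"dz":0,"spin":0,"grip":0},
    {"dx":0.01,"dy":-0.08,"dz":0,"spin":0,"grip":0},
    {"dx":0.02,"dy":-0.1,"dz":0,"spin":0,"grip":0},
    {"dx":0.02,"dy":-0.12,"dz":0,"spin":0,"grip":0},
    {"dx":0.02,"dy":-0.14,"dz":0,"spin":0,"grip":0},
    {"dx":0.03,"dy":-0.16,"dz":0,"spin":0,"grip":0},
    {"dx":0.03,"dy":-0.18,"dz":0,"spin":0,"grip":0},
    {"dx":0.03,"dy":-0.2,"dz":0,"spin":0,"grip":0},
  ],
)

```text
time_s: 19.7
tcp_pos: [0.5615, 0.1162, 0.0758]
eef_rot: [-179.9, -0.1, 9.9]
contact_force: [-0.6, 5.5, 3.1]
gripper_width: 0.0004
```

```bash
python3 - <<'E'
from h import *
n="side"; im=r.capture(n)
b=cv2.resize(im,None,fx=6,fy=6,interpolation=cv2.INTER_CUBIC)
cv2.imwrite("pics/d.png",b[170*6:265*6,225*6:325*6])
E
```

```text
(no output)
```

View pics/d.png

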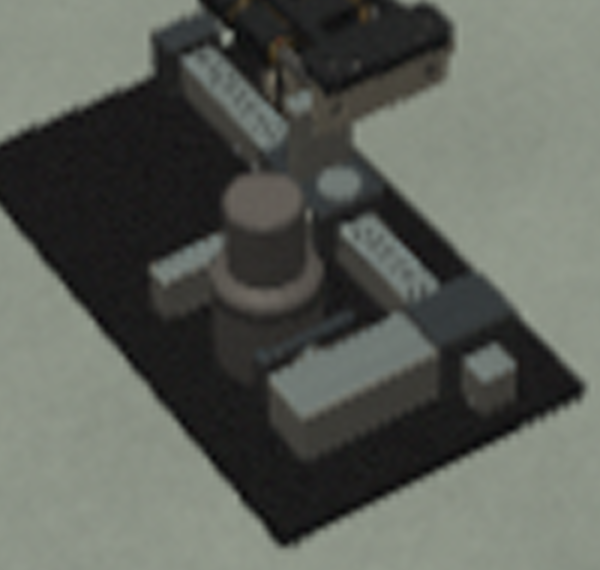

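The jaw (180,265) is close behind the piston, which is still upright beside the anvil. The force is still at baseline, so I'll continue slowly.

>>> servo_tool(
  targets=[
    {"dx":0,"dy":-0.02,"dz":0,"spin":0,"grip":0},
    {"dx":0.01,"dy":-0.04,"dz":0,"spin":0,"grip":0},
    {"dx":0.01,"dy":-0.06,"dz":0,"spin":0,"grip":0},
    {"dx":0.01,"dy":-0.08,"dz":0,"spin":0,"grip":0},
    {"dx":0.02,"dy":-0.1,"dz":0,"spin":0,"grip":0},
    {"dx":0.02,"dy":-0.12,"dz":0,"spin":0,"grip":0},
    {"dx":0.02,"dy":-0.14,"dz":0,"spin":0,"grip":0},
    {"dx":0.03,"dy":-0.16,"dz":0,"spin":0,"grip":0},
    {"dx":0.03,"dy":-0.18,"dz":0,"spin":0,"grip":0},
    {"dx":0.03,"dy":-0.2,"dz":0,"spin":0,"grip":0},
  ],
)

```text
time_s: 20.58
tcp_pos: [0.5619, 0.1143, 0.0758]
eef_rot: [-179.9, -0.1, 9.9]
contact_force: [-0.2, 5.5, 3.0]
gripper_width: 0.0005
```

>>> servo_tool(
  targets=[
    {"dx":0,"dy":-0.02,"dz":0,"spin":0,"grip":0},
    {"dx":0.01,"dy":-0.04,"dz":0,"spin":0,"grip":0},
    {"dx":0.01,"dy":-0.06,"dz":0,"spin":0,"grip":0},
    {"dx":0.01,"dy":-0.08,"dz":0,"spin":0,"grip":0},
    {"dx":0.02,"dy":-0.1,"dz":0,"spin":0,"grip":0},
    {"dx":0.02,"dy":-0.12,"dz":0,"spin":0,"grip":0},
    {"dx":0.02,"dy":-0.14,"dz":0,"spin":0,"grip":0},
    {"dx":0.03,"dy":-0.16,"dz":0,"spin":0,"grip":0},
    {"dx":0.03,"dy":-0.18,"dz":0,"spin":0,"grip":0},
    {"dx":0.03,"dy":-0.2,"dz":0,"spin":0,"grip":0},
  ],
)

```text
time_s: 21.42
tcp_pos: [0.5622, 0.1123, 0.0758]
eef_rot: [-179.9, -0.1, 9.9]
contact_force: [-0.8, 6.3, 3.3]
gripper_width: 0.0004
```

The force is up 0.8 N, so the jaw is pushing the piston along. Smaller steps now.

>>> servo_tool(
  targets=[
    {"dx":0,"dy":-0.01,"dz":0,"spin":0,"grip":0},
    {"dx":0,"dy":-0.02,"dz":0,"spin":0,"grip":0},
    {"dx":0.01,"dy":-0.03,"dz":0,"spin":0,"grip":0},
    {"dx":0.01,"dy":-0.04,"dz":0,"spin":0,"grip":0},
    {"dx":0.01,"dy":-0.05,"dz":0,"spin":0,"grip":0},
    {"dx":0.01,"dy":-0.06,"dz":0,"spin":0,"grip":0},
    {"dx":0.01,"dy":-0.07,"dz":0,"spin":0,"grip":0},
    {"dx":0.01,"dy":-0.08,"dz":0,"spin":0,"grip":0},
    {"dx":0.02,"dy":-0.09,"dz":0,"spin":0,"grip":0},
    {"dx":0.02,"dy":-0.1,"dz":0,"spin":0,"grip":0},
  ],
)

```text
time_s: 22.25
tcp_pos: [0.5624, 0.1113, 0.0758]
eef_rot: [-179.9, -0.1, 9.9]
contact_force: [-0.6, 5.5, 2.9]
gripper_width: 0.0003
```

>>> servo_tool(
  targets=[
    {"dx":0,"dy":-0.01,"dz":0,"spin":0,"grip":0},
    {"dx":0,"dy":-0.02,"dz":0,"spin":0,"grip":0},
    {"dx":0.01,"dy":-0.03,"dz":0,"spin":0,"grip":0},
    {"dx":0.01,"dy":-0.04,"dz":0,"spin":0,"grip":0},
    {"dx":0.01,"dy":-0.05,"dz":0,"spin":0,"grip":0},
    {"dx":0.01,"dy":-0.06,"dz":0,"spin":0,"grip":0},
    {"dx":0.01,"dy":-0.07,"dz":0,"spin":0,"grip":0},
    {"dx":0.01,"dy":-0.08,"dz":0,"spin":0,"grip":0},
    {"dx":0.02,"dy":-0.09,"dz":0,"spin":0,"grip":0},
    {"dx":0.02,"dy":-0.1,"dz":0,"spin":0,"grip":0},
  ],
)

```text
time_s: 23.08
tcp_pos: [0.5626, 0.1103, 0.0758]
eef_rot: [-179.9, -0.1, 9.9]
contact_force: [-0.5, 6.1, 3.4]
gripper_width: 0.0004
```

>>> servo_tool(
  targets=[
    {"dx":0,"dy":-0.01,"dz":0,"spin":0,"grip":0},
    {"dx":0,"dy":-0.02,"dz":0,"spin":0,"grip":0},
    {"dx":0.01,"dy":-0.03,"dz":0,"spin":0,"grip":0},
    {"dx":0.01,"dy":-0.04,"dz":0,"spin":0,"grip":0},
    {"dx":0.01,"dy":-0.05,"dz":0,"spin":0,"grip":0},
    {"dx":0.01,"dy":-0.06,"dz":0,"spin":0,"grip":0},
    {"dx":0.01,"dy":-0.07,"dz":0,"spin":0,"grip":0},
    {"dx":0.01,"dy":-0.08,"dz":0,"spin":0,"grip":0},
    {"dx":0.02,"dy":-0.09,"dz":0,"spin":0,"grip":0},
    {"dx":0.02,"dy":-0.1,"dz":0,"spin":0,"grip":0},
  ],
)

```text
time_s: 23.92
tcp_pos: [0.5628, 0.1092, 0.0758]
eef_rot: [-179.9, -0.1, 9.9]
contact_force: [0.8, 5.5, 3.0]
gripper_width: 0.0006
```

>>> servo_tool(
  targets=[
    {"dx":0,"dy":-0.01,"dz":0,"spin":0,"grip":0},
    {"dx":0,"dy":-0.02,"dz":0,"spin":0,"grip":0},
    {"dx":0.01,"dy":-0.03,"dz":0,"spin":0,"grip":0},
    {"dx":0.01,"dy":-0.04,"dz":0,"spin":0,"grip":0},
    {"dx":0.01,"dy":-0.05,"dz":0,"spin":0,"grip":0},
    {"dx":0.01,"dy":-0.06,"dz":0,"spin":0,"grip":0},
    {"dx":0.01,"dy":-0.07,"dz":0,"spin":0,"grip":0},
    {"dx":0.01,"dy":-0.08,"dz":0,"spin":0,"grip":0},
    {"dx":0.02,"dy":-0.09,"dz":0,"spin":0,"grip":0},
    {"dx":0.02,"dy":-0.1,"dz":0,"spin":0,"grip":0},
  ],
)

```text
time_s: 24.75
tcp_pos: [0.563, 0.1082, 0.0758]
eef_rot: [-179.9, -0.1, 9.9]
contact_force: [-0.9, 6.4, 2.9]
gripper_width: 0.0005
```

>>> servo_tool(
  targets=[
    {"dx":0,"dy":-0.01,"dz":0,"spin":0,"grip":0},
    {"dx":0,"dy":-0.02,"dz":0,"spin":0,"grip":0},
    {"dx":0.01,"dy":-0.03,"dz":0,"spin":0,"grip":0},
    {"dx":0.01,"dy":-0.04,"dz":0,"spin":0,"grip":0},
    {"dx":0.01,"dy":-0.05,"dz":0,"spin":0,"grip":0},
    {"dx":0.01,"dy":-0.06,"dz":0,"spin":0,"grip":0},
    {"dx":0.01,"dy":-0.07,"dz":0,"spin":0,"grip":0},
    {"dx":0.01,"dy":-0.08,"dz":0,"spin":0,"grip":0},
    {"dx":0.02,"dy":-0.09,"dz":0,"spin":0,"grip":0},
    {"dx":0.02,"dy":-0.1,"dz":0,"spin":0,"grip":0},
  ],
)

```text
time_s: 25.58
tcp_pos: [0.5631, 0.1074, 0.0758]
eef_rot: [-179.9, -0.1, 9.9]
contact_force: [-1.6, 7.6, 3.9]
gripper_width: 0.0006
```

>>> servo_tool(
  targets=[
    {"dx":0,"dy":-0.01,"dz":0,"spin":0,"grip":0},
    {"dx":0,"dy":-0.02,"dz":0,"spin":0,"grip":0},
    {"dx":0.01,"dy":-0.03,"dz":0,"spin":0,"grip":0},
    {"dx":0.01,"dy":-0.04,"dz":0,"spin":0,"grip":0},
    {"dx":0.01,"dy":-0.05,"dz":0,"spin":0,"grip":0},
    {"dx":0.01,"dy":-0.05,"dz":0,"spin":0,"grip":0},
    {"dx":0.01,"dy":-0.05,"dz":0,"spin":0,"grip":0},
    {"dx":0.01,"dy":-0.05,"dz":0,"spin":0,"grip":0},
    {"dx":0.01,"dy":-0.05,"dz":0,"spin":0,"grip":0},
    {"dx":0.01,"dy":-0.05,"dz":0,"spin":0,"grip":0},
  ],
)

```text
time_s: 26.42
tcp_pos: [0.5632, 0.107, 0.0758]
eef_rot: [-179.9, -0.1, 9.9]
contact_force: [-0.5, 7.4, 3.1]
gripper_width: 0.0003
```

>>> servo_tool(
  targets=[
    {"dx":0,"dy":-0.01,"dz":0,"spin":0,"grip":0},
    {"dx":0,"dy":-0.02,"dz":0,"spin":0,"grip":0},
    {"dx":0.01,"dy":-0.03,"dz":0,"spin":0,"grip":0},
    {"dx":0.01,"dy":-0.04,"dz":0,"spin":0,"grip":0},
    {"dx":0.01,"dy":-0.05,"dz":0,"spin":0,"grip":0},
    {"dx":0.01,"dy":-0.06,"dz":0,"spin":0,"grip":0},
    {"dx":0.01,"dy":-0.06,"dz":0,"spin":0,"grip":0},
    {"dx":0.01,"dy":-0.06,"dz":0,"spin":0,"grip":0},
    {"dx":0.01,"dy":-0.06,"dz":0,"spin":0,"grip":0},
    {"dx":0.01,"dy":-0.06,"dz":0,"spin":0,"grip":0},
  ],
)

```text
time_s: 27.25
tcp_pos: [0.5633, 0.1065, 0.0758]
eef_rot: [-179.9, -0.1, 9.9]
contact_force: [-1.7, 7.5, 3.2]
gripper_width: 0.0007
```

>>> servo_tool(
  targets=[
    {"dx":0,"dy":0,"dz":0,"spin":0,"grip":0},
    {"dx":0,"dy":0,"dz":0,"spin":0,"grip":0},
    {"dx":0,"dy":0,"dz":0,"spin":0,"grip":0},
    {"dx":0,"dy":0,"dz":0,"spin":0,"grip":0},
    {"dx":0,"dy":0,"dz":0,"spin":0,"grip":0},
    {"dx":0,"dy":-0.01,"dz":0,"spin":0,"grip":0},
    {"dx":0,"dy":-0.02,"dz":0,"spin":0,"grip":0},
    {"dx":0,"dy":-0.03,"dz":0,"spin":0,"grip":0},
    {"dx":0,"dy":-0.04,"dz":0,"spin":0,"grip":0},
    {"dx":0,"dy":-0.05,"dz":0,"spin":0,"grip":0},
  ],
)

```text
time_s: 28.08
tcp_pos: [0.5634, 0.1061, 0.0758]
eef_rot: [-179.9, -0.1, 9.9]
contact_force: [-2.0, 9.0, 4.2]
gripper_width: 0.0002
```

The force while moving is 9.0 N against a baseline of about 5.8 N, a squeeze of roughly 3 N, so a light pinch. I'll back straight off and lift away.

>>> servo_tool(
  targets=[
    {"dx":-0.02,"dy":0.1,"dz":0,"spin":0,"grip":0},
    {"dx":-0.07,"dy":0.4,"dz":0,"spin":0,"grip":0},
    {"dx":-0.16,"dy":0.9,"dz":0,"spin":0,"grip":0},
    {"dx":-0.35,"dy":2,"dz":0,"spin":0,"grip":0},
    {"dx":-0.5,"dy":3,"dz":0,"spin":0,"grip":0},
    {"dx":-0.5,"dy":3,"dz":3,"spin":0,"grip":0},
    {"dx":-0.5,"dy":3,"dz":6,"spin":0,"grip":0},
    {"dx":-0.5,"dy":3,"dz":9,"spin":0,"grip":0},
    {"dx":-0.5,"dy":3,"dz":12,"spin":0,"grip":0},
    {"dx":-0.5,"dy":3,"dz":14,"spin":0,"grip":0},
  ],
)

```text
time_s: 28.92
tcp_pos: [0.5582, 0.1356, 0.2184]
eef_rot: [-180.0, -0.2, 9.9]
contact_force: [0.4, 0.6, -0.0]
gripper_width: 0.0005
```

>>> servo_tool(
  targets=[
    {"dx":-2,"dy":3,"dz":0,"spin":0,"grip":0},
    {"dx":-4,"dy":6,"dz":0,"spin":0,"grip":0},
    {"dx":-6,"dy":9,"dz":0,"spin":0,"grip":0},
    {"dx":-8,"dy":12,"dz":0,"spin":0,"grip":0},
    {"dx":-10,"dy":15,"dz":0,"spin":0,"grip":0},
    {"dx":-11,"dy":18,"dz":0,"spin":0,"grip":0},
    {"dx":-12,"dy":21,"dz":0,"spin":0,"grip":0},
    {"dx":-13,"dy":24,"dz":0,"spin":0,"grip":0},
    {"dx":-13,"dy":24,"dz":0,"spin":0,"grip":0},
    {"dx":-13,"dy":24,"dz":0,"spin":0,"grip":0},
  ],
)

```text
time_s: 29.75
tcp_pos: [0.4263, 0.3764, 0.2147]
eef_rot: [180.0, 0.0, 10.0]
contact_force: [-0.6, -0.4, -0.6]
gripper_width: 0.0009
```

```bash
python3 - <<'E'
from h import *
s=r.get_state(); print(s["time_s"],s["contact_force"],s["tcp_pos"])
A=cv2.resize(r.capture("top")[160:265,165:320],(472,320),interpolation=cv2.INTER_CUBIC); B=cv2.resize(r.capture("side")[165:265,220:325],(328,320),interpolation=cv2.INTER_CUBIC)
cv2.imwrite("pics/e.png",np.hstack([A,B]))
E
```

```text
29.75 [-0.55020403 -0.44578891 -0.56004226] [0.4263254  0.3764089  0.21474102]
```

View pics/e.png

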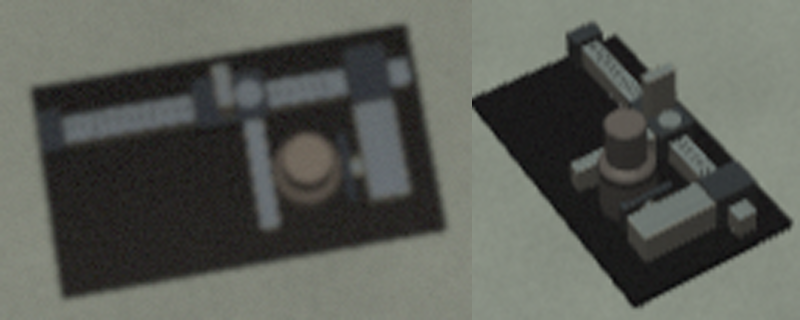

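The piston stands upright, touching the jaw at (275,180) on one side and the anvil strip at (342,170) on the other. The jaw looks square and the hand is well clear, so I'm handing it in.

```bash
python3 -c "
from plant import r
print(r.close_job())"
```

```text
the job is handed in; nothing more can be done
None
```

The piston is standing upright on the caliper plate, lightly pinched between the sliding jaw and the anvil. The hand is well clear, and I handed the job in at about 30 s of the 72 s allowed.

- **Placing:** I held the piston by its stem, felt the anvil at 3.4 N (pad roughly 19 mm out of the face), backed off about 1.5 mm, set it on the plate and let go. Only then did I push the carriage by its tab.
- **Pinch:** The pushing force rose from about 5.5–6.4 N while sliding freely to 9.0 N at the end, so the squeeze is roughly 3 N. From that I estimate the jaw tilts about 0.01–0.02 rad, and under 0.03 at most, against the 0.045 limit. I did not measure the tilt directly.
- **Last pictures:** The piston is upright and touching both faces, and the jaw looks square. The wrist force is about zero within its noise.
- **Jar, mug and tamper:** The arm never went near them, but I did not check them again in the final pictures.
- **Disagreements:** One move call was refused over a missing value, and nothing moved. The two cameras differed by about 5–8 mm in x and y, so I went by the force readings for the contacts. Two readings just after contact stayed flat at about 7.5 N before the last rise to 9.0 N.

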